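# Shim the rocking slide-drying plate

### The job

The flat white slide-drying plate rocks, because its front right foot has lost its rubber pad and the bare steel stud hangs above the bench. With the fingertips only, picking nothing up, turn the loose ribbed wedge so that its thin end points at that stud and push it under until it is snug and the plate stands level on all four supports, without shoving the plate along the bench. Then press down firmly with a fingertip on the corner of the plate right above that foot to check that it no longer dips, and leave the wedge in place and the other things as they stand.

Things in the scene. Friction and masses are not known exactly. Their poses are not given: they have to be found in the camera images.
- plate: slide-drying plate, loose on the bench, about 2.4 kg: low white housing 150 x 210 mm (x, y), flat aluminium top 58 mm and underside 16 mm above the bench. Origin on the bench under its middle; own x points to its back, y to its left. The front (-x, black panel, grey knob standing out 13 mm) looks to the robot. Black rubber feet 25 mm across at (53, 83), (-53, 83), (53, -83) mm; the fourth is the bare stud.
- stud (a point): middle of the lower end of the bare steel stud: the plate's front right foot, at (-53, -83) mm, 22 mm in from the front and right faces. Stud 16 mm across, its end a flat 11 mm disc with a bevelled edge, 6 mm above the bench. Unshimmed the plate stands level on the other three feet, and a press of some 4 to 8 N on this corner makes it dip 6 mm.
- corner (a point): the spot to press: on the flat top of the plate straight above the stud, 58 mm above the bench. A firm press is 10 to 20 N; with the wedge snug the corner then stands rigid.
- wedge: loose grey plastic levelling wedge, 80 mm long (x), 40 mm wide (y), fine cross ribs on its slope, 40 g. Origin in the middle of its underside; own x points to the thin end. The top slopes evenly from 14 mm at the heel (x = -40 mm) to 2 mm at the thin end (x = +40 mm). It fills the gap when the stud's middle stands over x = about +18 mm.
- wedge_tip (a point): middle of the thin end's lower edge, on the bench. The wedge slides under a push of less than 1 N until its slope meets the stud; then the push rises to 5 N and more within 2 to 4 mm and the wedge is snug. A push of over about 15 N only jams it and begins to shove the plate. A sideways push near the heel turns the wedge roughly about its thin end; one at its middle shifts it sideways.
- wedge_heel (a point): middle of the heel, an upright flat face 40 mm wide and 14 mm high to push on, 7 mm above the bench
- petri_dish: closed petri dish 56 mm across, 14 mm high, lying loose on the back left of the plate's top; origin at the centre of its underside
- timer: bench timer 58 x 70 x 19 mm, loose on the bench in front of the plate's left half; origin at the centre of its underside
- slide_box: blue slide box 74 x 98 x 40 mm, loose on the bench to the right of the plate; origin at the centre of its underside
- oil_bottle: small dropper bottle 26 mm across, 74 mm high, loose on the bench at its right end; origin at the centre of its underside
Not all that is in view belongs to the job. Leave any purple or yellow look-alike of the wedge alone.

How it is judged (in metres and radians):
On the way, in this order (a step that is already met when the one before it is completed fails the run):
1. the wedge is pushed under the bare stud and bears on it, with the plate level (contact force between wedge and plate above 0.5 N and y of stud in the frame of wedge between -0.024 and 0.024 m and x of stud in the frame of wedge between -0.03 and 0.035 m and angle between plate's own z axis and vertical below 0.012 rad), for 0.2 s.
2. the corner above the stud is pressed down with at least 7 N and does not dip: the wedge carries it (contact force between the fingers and plate above 7 N and horizontal distance between the grasp point and corner below 0.035 m and contact force between wedge and plate above 0.5 N and angle between plate's own z axis and vertical below 0.015 rad), for 0.1 s.
At the end, for the whole second after the job is handed in: The wedge lies under the bare stud and bears on it (more than 0.2 N), the stud over its slope; the plate is level within 0.012 rad (about 1 mm at a foot), within 20 mm of where it stood and at rest, with the petri dish still on it (angle between plate's own z axis and vertical below 0.012 rad and contact force between wedge and plate above 0.2 N and y of stud in the frame of wedge between -0.024 and 0.024 m and x of stud in the frame of wedge between -0.03 and 0.035 m and distance of plate from where it was at the start of the episode below 0.02 m and linear speed of each of plate, wedge below 0.01 m/s and horizontal distance between petri_dish and plate below 0.095 m and angle between petri_dish's own z axis and vertical below 0.1 rad); the robot touches nothing.
It fails at once if the wedge is lifted or tipped up (height (world z) of wedge above 0.008 m or angle between wedge's own z axis and vertical above 0.3 rad).
It fails at once if the plate is lifted, tipped or shoved more than 30 mm (height (world z) of plate above 0.012 m or angle between plate's own z axis and vertical above 0.09 rad or distance of plate from where it was at the start of the episode above 0.03 m).
It fails at once if a bystander is moved more than 30 mm or tipped over (distance of any of petri_dish, timer, slide_box, oil_bottle from where it was at the start of the episode above 0.03 m or angle between oil_bottle's own z axis and vertical above 0.5 rad).
It also fails if it takes over 56 s, if anything falls off the work surface, if the arm or the gripper's body presses on something with over 40 N, if the wrist force passes 120 N, or if a joint passes its speed limit or range.

### The arm

A 6-joint arm with a two-finger parallel gripper is mounted at the origin on a cart in front of the work surface, level with it; the furniture and walls round the work are solid. World frame = base frame: x ahead of the robot, y to its left, z up, the work surface at z = 0. Lengths are in m, angles in degrees, forces in N, time in s.
With the tool pointing down it reaches from about 0.375 to 0.9 m from the base axis. Payload 3.1 kg.
Tool frame: the origin (TCP) lies on the centre line of the jaws, within the pads' length; the fingertips stand 8 mm ahead of it and the grasp point (between the pads) lies 11 mm behind it (bot.tip_extent is the distance from the TCP to the fingertips, in m); z points along the fingers, y is the line along which they close (so a half turn about z gives the same grasp; the last joint's range is limited). The gripper opens to 87 mm and grips with 3 to 60 N. Pads are 19 mm wide; open, the fingers measure 117 mm over their backs; the gripper's body (75 mm by 190 mm) begins 51 mm behind the grasp point.
Start: joints at [59.502, 30.224, 82.088, -0, 67.689, -10.227], TCP at [0.216, 0.586, 0.195] pointing down, gripper open.
Joint ranges: [-176.69, 176.69], [-43.24, 126.21], [12.49, 139.97], [-82, 262], [0, 151.66], [-163.58, 163.58]. Speed limits (degrees/s): [159.86, 159.86, 180, 180, 180, 180].

### API

Orientations are given as a 3x3 rotation matrix whose columns are the frame's x, y, z axes.
In Python, from rig import bot, vision, workorder gives the robot as it stands.
- The arm moves only by the shell command python3 -m handwheel 'ROWS'. ROWS is JSON, a list of rows, each an object with "delta_rot": the turn, a rotation vector about the tool's x, y, z in rad, a list of three; "xyz": the shift along the tool's x, y, z in mm, a list of three; "hand": the closure, from -1 (fully open) to 1 (shut). A call has exactly 5 rows; each row is the pose to reach, as a shift and turn from the pose commanded when the call began, along the tool's axes at that moment; what a row does not reach only later rows make up. A row lasts 1/8 s, in which the tool goes at most 62.5 mm and 10.7 degrees, less where a joint would pass 70% of its speed; a pose out of reach is approached as far as the arm can. A call with a gripper value outside its range is refused whole. The fingers move at their own pace and stop on an object; the grip force is fixed at half the most. Time passes only in rows, so rows that repeat a pose let the fingers close, or fill a call up. It gives the time, the measured TCP pose, the force, the opening and the grip force at its end, in the units of the state.
- bot.read_state(): the state, without advancing time (a new reading comes with each control period).
- vision.capture(name): name is "scene" or "top" or "wrist"; returns the picture (400x640x3 uint8, red, green, blue); there is no depth.
- vision.camera_model(name): a dict with "camera_matrix" (3x3 intrinsics, pixels), "camera_from_world" (4x4, takes a point from world to camera coordinates). Camera axes: x right, y up, looking along -z (the intrinsics and any distortion apply to the point x, -y, -z); pixel columns grow to the right and rows downward; lengths in m; the calibration is good to about 2 mm. A picture is of the moment at which its call begins: read the wrist's pose just before it. camera_model takes no time and is no camera call; for the wrist camera it gives the pose at the moment of the call.
- workorder.hand_in(): hands the job in; it is judged then, once.
The state is a dict: "time_s": time; "joint_positions": joint angles; "qvel": joint speeds; "tau": joint torques, N m; "position": TCP position; "tcp_rot": TCP orientation; "force": force on the tool from outside, world axes, zero at the start; "moment": the same for the moment, N m; "opening": opening from 0.0 (shut) to 1.0 (fully open); "grasp_force": force on a finger pad.
Only numpy, scipy, OpenCV 4.12 (cv2) and the standard library are available. Lean on these libraries where they do the work, as an engineer would, in place of code of your own. Each camera call takes 0.05 s, during which the arm holds its last target. There are 200 camera calls.

## Working session

There is one attempt and no reset: what is moved stays moved. The work goes in short steps, Python scripts to look and compute and a shell command to move; the robot and the scene stay as the last step left them, time stands still between calls to the robot, and variables do not carry over. Pictures are saved under pics/ and viewed, at most 10 in all, crops included, and the job is handed in when it is done.

```bash
mkdir -p pics; ls
python3 - <<'E'
from rig import bot, vision
import cv2,numpy as np
for n in("top","scene"):
    cv2.imwrite(f"pics/{n}0.png",vision.capture(n)[:,:,::-1])
s=bot.read_state();print(s["time_s"],s["position"],s["tcp_rot"],s["force"],s["opening"],bot.tip_extent)
for n in("top","scene"):
    m=vision.camera_model(n);print({k:np.round(v,3).tolist() if not isinstance(v,str) else v for k,v in m.items()})
E
```

```text
pics
0.1 [0.21613055 0.58567132 0.19454919] [[-9.38082826e-01  3.46409590e-01 -1.00357733e-03]
 [ 3.46410882e-01  9.38081251e-01 -1.75142291e-03]
 [ 3.34727387e-04 -1.99062986e-03 -9.99997963e-01]] [ 0.8476653  -0.34331654  0.58105764] 1.000733368893702 0.008
{'camera_matrix': [[388.979, 0.0, 328.595], [0.0, 388.979, 200.321], [0.0, 0.0, 1.0]], 'camera_from_world': [[-0.021, -1.0, -0.013, 0.215], [0.995, -0.022, 0.096, -0.497], [-0.097, -0.011, 0.995, -0.872], [0.0, 0.0, 0.0, 1.0]]}
{'camera_matrix': [[396.809, 0.0, 315.742], [0.0, 396.809, 204.836], [0.0, 0.0, 1.0]], 'camera_from_world': [[0.612, -0.791, -0.014, -0.14], [0.571, 0.429, 0.7, -0.416], [-0.547, -0.437, 0.714, -0.596], [0.0, 0.0, 0.0, 1.0]]}
```

View pics/top0.png

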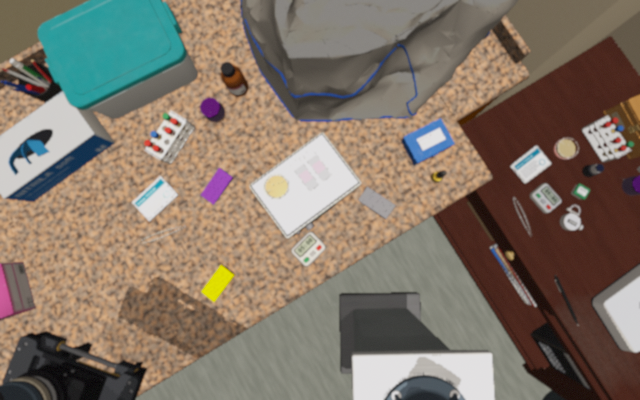

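View pics/scene0.png

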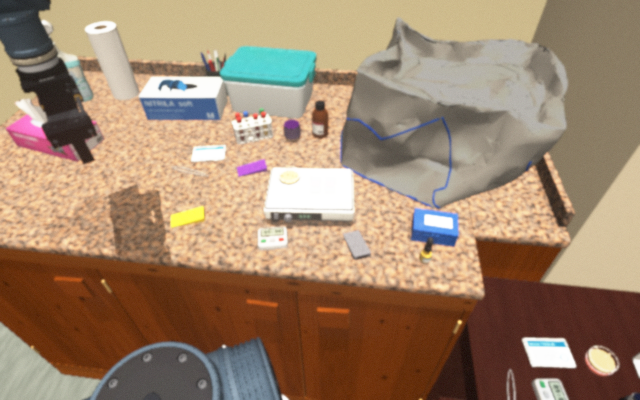

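Top view: the plate corners are near (322,136), (360,182), (290,236) and (250,186), with its front facing lower right. The grey wedge is near (377,202), the timer near (309,249) and the slide box near (428,142). Next I measure the plate and wedge.

```bash
cat > h.py <<'E'
import numpy as np,cv2
from rig import bot,vision
def ray(name,uv,z,m=None):
    m=m or vision.camera_model(name);K=np.array(m["camera_matrix"]);T=np.array(m["camera_from_world"])
    uv=np.atleast_2d(np.array(uv,float));d=np.c_[(uv-K[:2,2])/K[0,0],np.ones(len(uv))]*[1,-1,-1]
    R,t=T[:3,:3],T[:3,3];c=-R.T@t;w=d@R
    return c+w*((z-c[2])/w[:,2:])
def proj(name,P,m=None):
    m=m or vision.camera_model(name);K=np.array(m["camera_matrix"]);T=np.array(m["camera_from_world"])
    p=np.atleast_2d(P)@T[:3,:3].T+T[:3,3];p=p*[1,-1,-1]
    return (p[:,:2]/p[:,2:])*K[0,0]+K[:2,2]
E
python3 - <<'E'
from h import *
im=cv2.imread("pics/top0.png");hsv=cv2.cvtColor(im,cv2.COLOR_BGR2HSV)
def big(mask,x0,y0,x1,y1):
    mm=np.zeros_like(mask);mm[y0:y1,x0:x1]=mask[y0:y1,x0:x1]
    mm=cv2.morphologyEx(mm,cv2.MORPH_OPEN,np.ones((3,3)))
    c=max(cv2.findContours(mm,0,1)[0],key=cv2.contourArea);return c
p=big(cv2.inRange(hsv,(0,0,185),(180,50,255)),240,125,370,240)
b=cv2.boxPoints(cv2.minAreaRect(p));print("plate",b.tolist());w=ray("top",b,.058);print(w.round(4),np.linalg.norm(np.diff(w,axis=0),axis=1),w.mean(0))
g=cv2.GaussianBlur(hsv,(0,0),1.2)
q=big(cv2.inRange(g,(0,0,70),(180,45,180)),352,180,405,225)
b=cv2.boxPoints(cv2.minAreaRect(q));print("wedge",b.tolist());w=ray("top",b,.006);print(w.round(4),np.linalg.norm(np.diff(w,axis=0),axis=1),w.mean(0))
a=cv2.resize(im[125:245,290:450],(800,600),interpolation=2)
s=cv2.resize(cv2.imread("pics/scene0.png")[215:275,310:470],(800,300),interpolation=2)
cv2.imwrite("pics/c.png",cv2.resize(np.vstack([a,s]),(533,600)))
E
```

```text
plate [[247.46041870117188, 184.94525146484375], [323.5861511230469, 129.96551513671875], [361.6368713378906, 182.651123046875], [285.5111389160156, 237.630859375]]
[[0.5372 0.3845 0.058 ]
 [0.6588 0.2117 0.058 ]
 [0.5366 0.1292 0.058 ]
 [0.4181 0.3005 0.058 ]] [0.21128566 0.14745357 0.20824164] [0.53768648 0.25648778 0.058     ]
wedge [[357.23077392578125, 200.15383911132812], [366.923095703125, 185.61538696289062], [395.5384521484375, 204.69229125976562], [385.84613037109375, 219.23074340820312]]
[[0.5026 0.1369 0.006 ]
 [0.5366 0.113  0.006 ]
 [0.4899 0.0473 0.006 ]
 [0.4562 0.0712 0.006 ]] [0.04152117 0.08064908 0.04128504] [0.49632624 0.0920936  0.006     ]
```

View pics/c.png

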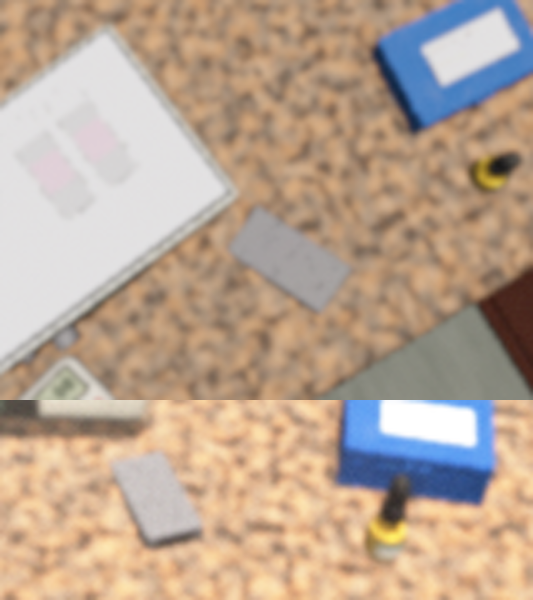

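```bash
python3 -m handwheel '[{"xyz":[-40,-44,0],"delta_rot":[0,0,0.18],"hand":1},{"xyz":[-80,-88,0],"delta_rot":[0,0,0.36],"hand":1},{"xyz":[-120,-132,0],"delta_rot":[0,0,0.54],"hand":1},{"xyz":[-160,-176,0],"delta_rot":[0,0,0.72],"hand":1},{"xyz":[-205,-220,0],"delta_rot":[0,0,0.9],"hand":1}]'
python3 - <<'E'
from h import *
s=bot.read_state();R=np.array(s["tcp_rot"]);print(R.round(3),R.T@(np.array([.444,.018,.195])-s["position"]))
# bottle and box
print("bottle base scene",ray("scene",[427,257],0.0),"cap top",ray("top",[441,175],.074))
print("box top",ray("top",[428,138],.04), "timer",ray("top",[309,249],.019),"dish",ray("top",[277,187],.07))
E
```

```text
time_s: 0.72
position: [0.3325, 0.3075, 0.1953]
tcp_rot: [[-0.307, 0.952, -0.0], [0.952, 0.307, -0.0], [-0.0, -0.0, -1.0]]
force: [2.0, 0.1, 0.1]
opening: 0.516
grasp_force: 0.0
[[-0.307  0.952 -0.   ]
 [ 0.952  0.307 -0.   ]
 [-0.    -0.    -1.   ]] [-0.3098003   0.01722728  0.00035312]
bottle base scene [[ 0.56542867 -0.05276445  0.        ]] cap top [[ 0.54724648 -0.04340173  0.074     ]]
box top [[ 0.63912926 -0.02741896  0.04      ]] timer [[0.391113   0.25152996 0.019     ]] dish [[0.52948267 0.31663361 0.07      ]]
```

```bash
python3 -m handwheel '[{"xyz":[-62,3,0],"delta_rot":[0,0,0.18],"hand":1},{"xyz":[-124,7,0],"delta_rot":[0,0,0.36],"hand":1},{"xyz":[-186,10,0],"delta_rot":[0,0,0.54],"hand":1},{"xyz":[-248,14,0],"delta_rot":[0,0,0.73],"hand":1},{"xyz":[-310,17,0],"delta_rot":[0,0,0.91],"hand":1}]'
python3 - <<'E'
from h import *
m=vision.camera_model("wrist")
im=vision.capture("wrist")[:,:,::-1]
cv2.imwrite("pics/w1.png",im)
s=bot.read_state();print(np.array(s["tcp_rot"]).round(3),s["position"],s["force"])
print(proj("wrist",[[.5407,.158,0],[.5196,.125,0],[.473,.059,0],[.5366,.1292,.058]],m))
T=m["camera_from_world"];T=np.array(T);print("cam",-T[:3,:3].T@T[:3,3])
E
```

```text
time_s: 1.35
position: [0.4456, 0.018, 0.1954]
tcp_rot: [[0.564, 0.826, 0.0], [0.826, -0.564, 0.0], [0.0, -0.0, -1.0]]
force: [1.7, 0.2, 0.1]
opening: 0.015
grasp_force: 0.0
[[ 0.571  0.821  0.006]
 [ 0.821 -0.571 -0.006]
 [-0.002  0.009 -1.   ]] [0.45070179 0.01053247 0.19590977] [ 3.65564339 -3.59578864  0.33998381]
[[316.49356961  31.62391887]
 [317.501427    68.22189215]
 [316.45028473 137.8349967 ]
 [329.3226387   43.52430085]]
cam [0.48384925 0.0724187  0.38459744]
```

View pics/w1.png

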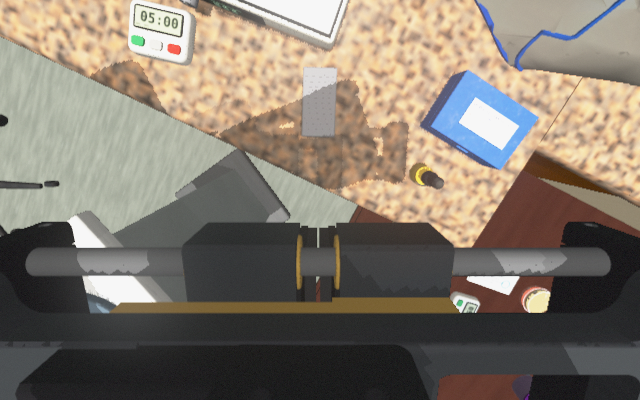

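Wrist view: the wedge spans columns 304–336 and rows 68–136, its axis pointing at the plate's front right corner near (330,45). I zoom in to confirm which end is the heel and measure the axis.

Run:
```python
from h import *
a=cv2.resize(cv2.imread("pics/scene0.png")[225:265,335:380],(450,400),interpolation=cv2.INTER_CUBIC)
w=cv2.resize(cv2.imread("pics/w1.png")[10:150,270:370],(286,400),interpolation=cv2.INTER_CUBIC)
cv2.imwrite("pics/z.png",np.hstack([a,w]))
m=vision.camera_model("wrist")
```

```text
(no output)
```

View pics/z.png

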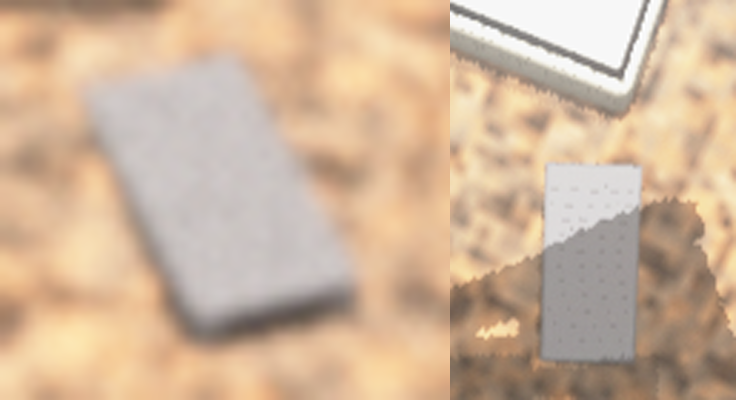

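The heel (upright dark face) is at the end near the robot, and the thin end already points at the stud to within about 2 mm. So I descend behind the heel.

```bash
python3 -m handwheel '[{"xyz":[0,0,50],"delta_rot":[0,0,0],"hand":1},{"xyz":[0,0,100],"delta_rot":[0,0,0],"hand":1},{"xyz":[0,0,140],"delta_rot":[0,0,0],"hand":1},{"xyz":[0,0,150],"delta_rot":[0,0,0],"hand":1},{"xyz":[0,0,150],"delta_rot":[0,0,0],"hand":1}]';  python3 - <<'E'
from h import *
m=vision.camera_model("wrist")
im=vision.capture("wrist")[:,:,::-1]
cv2.imwrite("pics/w2.png",im)
s=bot.read_state();R=np.array(s["tcp_rot"]);print(R.round(3),s["position"],s["force"])
print((R.T@(np.array([.474,.058,.013])-s["position"])).round(4))
np.savez("m2.npz",**{k:np.array(v) for k,v in m.items()})
E
```

```text
time_s: 2.02
position: [0.4451, 0.0202, 0.0454]
tcp_rot: [[0.558, 0.83, -0.001], [0.83, -0.558, 0.0], [-0.0, -0.001, -1.0]]
force: [-0.3, -0.6, -0.0]
opening: 0.007
grasp_force: 0.0
[[ 0.558  0.83   0.001]
 [ 0.83  -0.558 -0.   ]
 [ 0.     0.001 -1.   ]] [0.44585269 0.02008186 0.04611404] [-0.24395606 -0.36171074  0.14489991]
[0.0472 0.0021 0.0331]
```

View pics/w2.png

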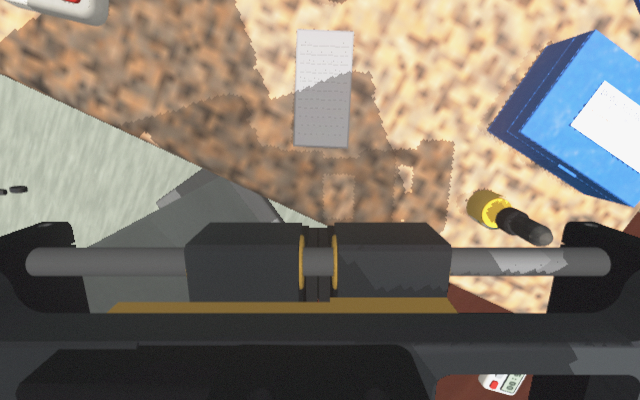

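Wrist view: the wedge corners are at (297,29), (354,31), (348,148) and (294,146). The bottle is near (490,210), clear of the body by about 20 mm.

Run:
```python
from h import *
z=np.load("m2.npz");m={k:z[k] for k in z}
t=ray("wrist",[[297,29],[354,31]],.002,m);b=ray("wrist",[[348,148],[294,146]],.014,m)
T,H=t.mean(0),b.mean(0);d=(T-H)[:2];L=np.linalg.norm(d);print(T,H,L,np.linalg.norm(t[0]-t[1]),np.linalg.norm(b[0]-b[1]),np.degrees(np.arctan2(d[1],d[0])))
st=np.array([.5407,.158]);d/=L;r=st-T[:2];print("stud ahead of tip",r@d,"lat",d[0]*r[1]-d[1]*r[0])
s=bot.read_state();R=np.array(s["tcp_rot"]);print((R.T@(H-s["position"])).round(4),(R[:2,:2].T@d).round(3))
```

```text
[0.52274868 0.12415189 0.002     ] [0.47592279 0.05988098 0.014     ] 0.07951989416565075 0.039667547885830365 0.03900372461289237 53.924024710967814
stud ahead of tip 0.037928062431444934 lat 0.005422791171687662
[0.0498 0.0027 0.0321] [0.999 0.037]
```

```bash
python3 -m handwheel '[{"xyz":[0,3,12],"delta_rot":[0,0,0],"hand":1},{"xyz":[0,3,25],"delta_rot":[0,0,0],"hand":1},{"xyz":[0,3,32],"delta_rot":[0,0,0],"hand":1},{"xyz":[15,3,32],"delta_rot":[0,0,0],"hand":1},{"xyz":[32,3,32],"delta_rot":[0,0,0],"hand":1}]'; python3 -m handwheel '[{"xyz":[4,0,0],"delta_rot":[0,0,0],"hand":1},{"xyz":[10,0,0],"delta_rot":[0,0,0],"hand":1},{"xyz":[17,0,0],"delta_rot":[0,0,0],"hand":1},{"xyz":[24,0,0],"delta_rot":[0,0,0],"hand":1},{"xyz":[28,0,0],"delta_rot":[0,0,0],"hand":1}]'
python3 - <<'E'
from h import *
m=vision.camera_model("wrist")
im=vision.capture("wrist")[:,:,::-1]
cv2.imwrite("pics/w3.png",im)
np.savez("m3.npz",**{k:np.array(v) for k,v in m.items()})
s=bot.read_state();print(s["position"],s["force"])
E
```

```text
time_s: 2.7
position: [0.4664, 0.0457, 0.0135]
tcp_rot: [[0.559, 0.829, 0.0], [0.829, -0.559, 0.0], [0.0, 0.0, -1.0]]
force: [0.4, -0.2, 0.1]
opening: 0.01
grasp_force: 0.0
time_s: 3.32
position: [0.4815, 0.0684, 0.0135]
tcp_rot: [[0.559, 0.829, 0.0], [0.829, -0.559, -0.0], [0.0, 0.0, -1.0]]
force: [-0.3, -0.4, 0.5]
opening: 0.004
grasp_force: 0.0
[0.48180744 0.06859485 0.01349798] [ 1.39987268  0.44239245 -0.59799548]
```

View pics/w3.png

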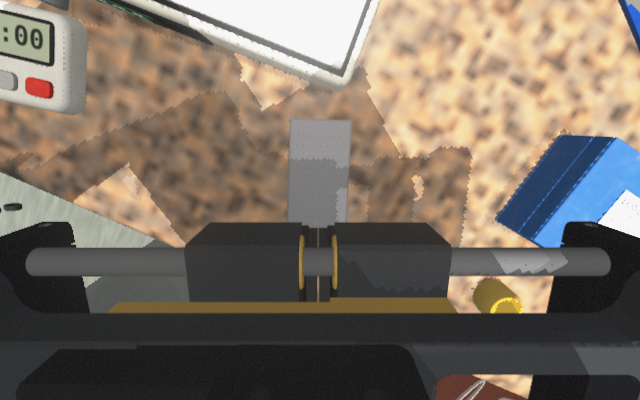

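Wrist view: thin end at (290,119)–(351,122), plate corner at about (354,86), and the wedge ready to go under.

Run:
```python
from h import *
z=np.load("m3.npz");m={k:z[k] for k in z}
t=ray("wrist",[[290,119],[351,122]],.002,m);T=t.mean(0)[:2]
s=bot.read_state();R=np.array(s["tcp_rot"])[:2,:2];p=np.array(s["position"])[:2]
print(T,R.T@(T-p),np.linalg.norm(t[0]-t[1]),"tipdir",R.T@(t[1]-t[0])[:2])
for zz in(.03,.058):
  c=ray("wrist",[354,86],zz,m)[0,:2];S=c+[.0058,.0306];print(zz,c,S,R.T@(S-p),R.T@(S-T))
print(R.T@(np.array([.5407,.158])-p))
```

```text
[0.52208929 0.12358182] [0.0681098  0.00269219] 0.03927218388654785 tipdir [-0.00182746  0.03922964]
0.03 [0.54666562 0.12839525] [0.55246562 0.15899525] [0.1144515  0.00810321] [0.04634169 0.00541103]
0.058 [0.5422455  0.12753324] [0.5480455  0.15813324] [0.11126728 0.00491867] [0.04315748 0.00222648]
[ 0.10705327 -0.00109932]
```

Run:
```python
from h import *
t=vision.capture("top")[:,:,::-1];s=vision.capture("scene")[:,:,::-1]
cv2.imwrite("pics/top4.png",t);cv2.imwrite("pics/scene4.png",s)
a=cv2.resize(t[130:240,290:430],(400,314),interpolation=2);b=cv2.resize(s[190:280,300:415],(400,314),interpolation=2)
cv2.imwrite("pics/z4.png",np.hstack([a,b]))
st=bot.read_state();print(st["position"],st["force"])
z=np.load("m3.npz");m={k:z[k] for k in z}
R=np.array(st["tcp_rot"]);p=np.array(st["position"])
for x in(68,80,89.5):print(x,proj("wrist",p+R@[x/1000,.0027,.0115],m))
```

```text
[0.48122038 0.06817404 0.01343412] [-0.70616257 -0.24282171 -0.12768071]
68 [[320.15257888 121.76759592]]
80 [[320.20914793 102.21646068]]
89.5 [[320.25518356  86.30583706]]
```

View pics/z4.png

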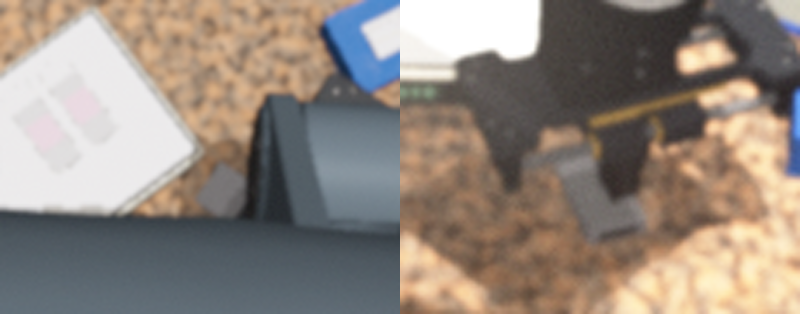

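The scene crop shows the wedge unmoved, with its heel face visible at about (610,235), and the finger appearing over or beside it at (620,200). I check where the fingertip should project.

Run:
```python
from h import *
st=bot.read_state();R=np.array(st["tcp_rot"]);p=np.array(st["position"])
k=400/115
for n,o in dict(tip=[0,0,.008],tipL=[0,-.015,.008],tipR=[0,.015,.008],tipback=[-.0095,0,.008],tcp=[0,0,0],up40=[0,0,-.04],bodyL=[.037,-.095,-.062],bodyL2=[-.037,-.095,-.062]).items():
    u=proj("scene",p+R@o)[0];print(n,u.round(1),((u-[300,190])*k+[400,0]).round())
for n,P in dict(heel=[.4745,.0585,0],heeltop=[.4745,.0585,.014],tip=[.521,.1245,0]).items():
    u=proj("scene",P)[0];print(n,u.round(1),((u-[300,190])*k+[400,0]).round())
u=[300+(620-400)/k,190+200/k]
for zz in(0,.014,.03):print(zz,ray("scene",u,zz),R.T@(ray("scene",u,zz)[0]-p))
```

```text
tip [360.6 253.4] [611. 221.]
tipL [354.4 255.2] [589. 227.]
tipR [366.8 251.7] [632. 214.]
tipback [362.3 256.6] [617. 232.]
tcp [360.9 251.2] [612. 213.]
up40 [362.1 239.7] [616. 173.]
bodyL [314.5 231.6] [450. 145.]
bodyL2 [326.1 258.3] [491. 238.]
heel [362.5 258.9] [617. 240.]
heeltop [362.9 255.1] [619. 226.]
tip [349.7 232.5] [573. 148.]
0 [[0.5026072  0.07466792 0.        ]] [0.01733459 0.01411104 0.01343253]
0.014 [[0.49270829 0.06942622 0.014     ]] [ 0.00745612  0.00882868 -0.00056663]
0.03 [[0.48139525 0.06343571 0.03      ]] [-0.00383357  0.0027917  -0.01656566]
```

Run:
```python
from h import *
for f in("scene0","scene4"):
    g=cv2.cvtColor(cv2.imread(f"pics/{f}.png"),cv2.COLOR_BGR2HSV);print(f)
    for r in range(230,266,2):print(r,' '.join(f"{g[r,c,2]:3d}{'s' if g[r,c,1]>60 else '.'}" for c in range(338,384,2)))
```

```text
scene0
230 198s 219s 244s 245s 239s 235s 236s 238s 219s 215. 219. 228s 235s 225s 214s 234s 239s 244s 245s 246s 240s 231s 226s
232 237s 237s 239s 231. 224. 223. 222. 214. 207. 206. 209. 209s 216s 208s 220s 246s 250s 247s 233s 233s 242s 218s 192s
234 224s 232s 230s 210. 208. 206. 203. 203. 205. 206. 205. 209. 214s 209s 212s 237s 243s 237s 237s 228s 230s 223s 196s
236 223s 228s 228s 198. 203. 203. 204. 200. 202. 201. 208. 205. 201. 216s 212s 227s 229s 212s 234s 237s 227s 243s 240s
238 210s 210s 204s 176. 195. 200. 205. 204. 203. 202. 207. 203. 209. 231s 233s 236s 231s 217s 231s 231s 225s 247s 246s
240 178s 204s 202s 200s 189. 206. 203. 204. 203. 203. 202. 204. 204. 200. 193s 205s 219s 221s 224s 206s 211s 234s 235s
242 187s 199s 215s 239s 196. 198. 206. 206. 205. 203. 203. 204. 200. 195. 186s 174s 180s 217s 229s 200s 220s 228s 201s
244 229s 211s 225s 243s 215s 183. 206. 205. 200. 200. 202. 204. 201. 204. 219. 216s 214s 235s 234s 217s 228s 233s 219s
246 229s 225s 230s 238s 224s 168. 194. 200. 200. 203. 199. 204. 199. 205. 209. 214s 223s 240s 242s 234s 234s 238s 228s
248 215s 231s 243s 244
[... 2497 characters left out ...]
 122s 126s 133s 143s 135s 101. 110. 117. 118. 122. 116. 113. 106. 112. 137. 163s 134s 101s 108s 122s 120s
256 130s 141s 145s 145s 139s 144s 132s 110. 117. 119. 103.  95.  87.  81.  91. 113. 126s 139s 128s 115s 112s 102s 114s
258 147s 164s 171s 163s 155s 143s 133s 127s 123. 112.  93. 100. 110. 117s 124s 131s 133s 131s 132s 133s 132s 135s 175s
260 155s 159s 169s 158s 152s 145s 129s 134s 142s 133s 134s 130s 130s 140s 133s 135s 142s 149s 156s 157s 166s 207s 234s
262 136s 145s 146s 146s 153s 149s 134s 141s 142s 132s 147s 137s 124s 127s 123s 117s 150s 187s 188s 187s 216s 236s 242s
264 120s 116s 124s 129s 144s 142s 138s 138s 121s 120s 139s 148s 120s 112s 128s 134s 162s 208s 215s 220s 227s 229s 240s
```

Run:
```python
from h import *
p=np.array([.21613,.58567,.19455]);R=np.array([[-.938,.3464,0],[.3464,.938,0],[0,0,-1.]])
for o in([0,.0435,.008],[0,-.0435,.008],[0,.0585,.008],[0,-.0585,.008],[0,.0585,-.02],[0,-.0585,-.02]):print(o,proj("scene",p+R@o))
cv2.imwrite("pics/z5.png",cv2.resize(cv2.imread("pics/scene0.png")[70:190,0:160],(800,600),interpolation=2))
```

```text
[0, 0.0435, 0.008] [[ 87.26341024 151.79270195]]
[0, -0.0435, 0.008] [[ 95.11160645 173.93547917]]
[0, 0.0585, 0.008] [[ 86.00514437 148.24265042]]
[0, -0.0585, 0.008] [[ 96.56791223 178.04427736]]
[0, 0.0585, -0.02] [[ 80.42653233 137.78490526]]
[0, -0.0585, -0.02] [[ 90.75897823 167.41042875]]
```

View pics/z5.png

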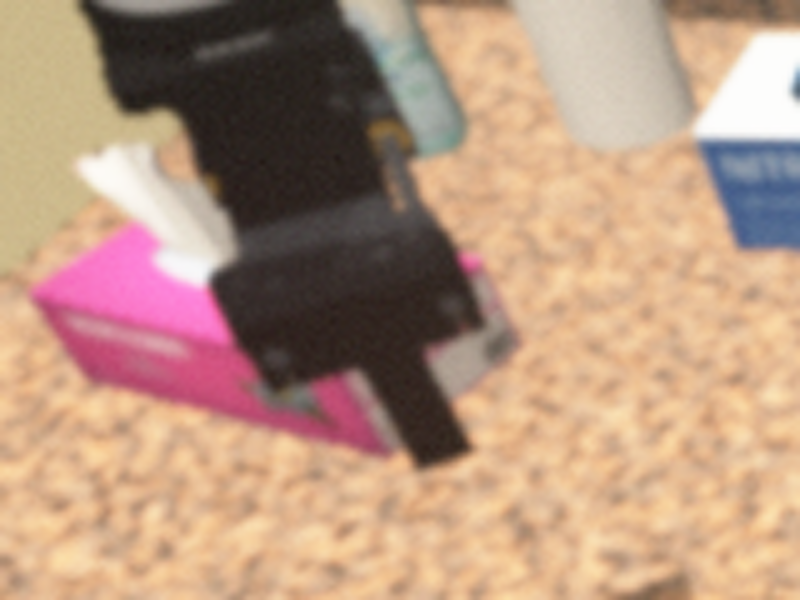

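The near fingertip shows at about (89,161) natively, against a nominal (95,175). The fingers therefore look about 25–30 mm shorter than nominal, so they passed above the wedge. I back off and probe the bench gently.

```bash
python3 -m handwheel '[{"xyz":[-20,0,0],"delta_rot":[0,0,0],"hand":1},{"xyz":[-45,0,0],"delta_rot":[0,0,0],"hand":1},{"xyz":[-45,0,2],"delta_rot":[0,0,0],"hand":1},{"xyz":[-45,0,4],"delta_rot":[0,0,0],"hand":1},{"xyz":[-45,0,4],"delta_rot":[0,0,0],"hand":1}]';python3 -m handwheel '[{"xyz":[0,0,1],"delta_rot":[0,0,0],"hand":1},{"xyz":[0,0,2],"delta_rot":[0,0,0],"hand":1},{"xyz":[0,0,3],"delta_rot":[0,0,0],"hand":1},{"xyz":[0,0,4],"delta_rot":[0,0,0],"hand":1},{"xyz":[0,0,4],"delta_rot":[0,0,0],"hand":1}]'
```

```text
time_s: 4.1
position: [0.4566, 0.0311, 0.0093]
tcp_rot: [[0.558, 0.83, 0.0], [0.83, -0.558, -0.0], [0.0, 0.0, -1.0]]
force: [-0.5, 0.0, -0.1]
opening: 0.004
grasp_force: 0.0
time_s: 4.72
position: [0.456, 0.0308, 0.0054]
tcp_rot: [[0.559, 0.829, -0.0], [0.829, -0.559, 0.0], [-0.0, -0.0, -1.0]]
force: [-0.9, 0.2, -0.2]
opening: 0.005
grasp_force: 0.0
```

```bash
python3 -m handwheel '[{"xyz":[0,0,2],"delta_rot":[0,0,0],"hand":1},{"xyz":[0,0,4],"delta_rot":[0,0,0],"hand":1},{"xyz":[0,0,6],"delta_rot":[0,0,0],"hand":1},{"xyz":[0,0,8],"delta_rot":[0,0,0],"hand":1},{"xyz":[0,0,8],"delta_rot":[0,0,0],"hand":1}]';python3 -m handwheel '[{"xyz":[0,0,1],"delta_rot":[0,0,0],"hand":1},{"xyz":[0,0,2],"delta_rot":[0,0,0],"hand":1},{"xyz":[0,0,3],"delta_rot":[0,0,0],"hand":1},{"xyz":[0,0,4],"delta_rot":[0,0,0],"hand":1},{"xyz":[0,0,4],"delta_rot":[0,0,0],"hand":1}]'
```

```text
time_s: 5.35
position: [0.4559, 0.0308, -0.0027]
tcp_rot: [[0.559, 0.829, -0.0], [0.829, -0.559, 0.0], [-0.0, -0.0, -1.0]]
force: [-0.7, -0.5, 0.3]
opening: 0.007
grasp_force: 0.0
time_s: 5.98
position: [0.456, 0.0308, -0.0066]
tcp_rot: [[0.559, 0.829, -0.0], [0.829, -0.559, 0.0], [-0.0, -0.0, -1.0]]
force: [0.4, 0.0, -0.7]
opening: 0.004
grasp_force: 0.0
```

```bash
for i in 1; do python3 -m handwheel '[{"xyz":[0,0,1],"delta_rot":[0,0,0],"hand":1},{"xyz":[0,0,2],"delta_rot":[0,0,0],"hand":1},{"xyz":[0,0,3],"delta_rot":[0,0,0],"hand":1},{"xyz":[0,0,4],"delta_rot":[0,0,0],"hand":1},{"xyz":[0,0,4],"delta_rot":[0,0,0],"hand":1}]'; done
python3 - <<'E'
from h import *
s=vision.capture("scene")[:,:,::-1];cv2.imwrite("pics/scene6.png",s)
st=bot.read_state();R=np.array(st["tcp_rot"]);p=np.array(st["position"])
for o in([0,0,.008],[0,0,-.02],[0,0,-.05]):print(proj("scene",p+R@o).round(1))
g=cv2.cvtColor(s,cv2.COLOR_BGR2HSV)
for r in range(240,286,2):print(r,' '.join(f"{g[r,c,2]:3d}{'s' if g[r,c,1]>60 else '.'}" for c in range(346,390,2)))
E
```

```text
time_s: 6.6
position: [0.456, 0.0308, -0.0107]
tcp_rot: [[0.559, 0.829, -0.0], [0.829, -0.559, 0.0], [-0.0, -0.0, -1.0]]
force: [-1.0, -0.1, 0.7]
opening: 0.004
grasp_force: 0.0
[[367.9 275.6]]
[[368.9 268.1]]
[[370.1 259.7]]
240  72.  69.  66.  60.  56.  58.  55.  55.  56.  53.  52.  53.  51.  47.  49.  49.  52.  49.  52.  55.  58.  61.
242  71.  69.  65.  63.  56.  59.  56.  55.  53.  55.  51.  52.  54.  53.  53.  51.  50.  58.  65.  75s  94s 104s
244  67.  65.  65.  60.  60.  56.  54.  55.  55.  54.  50.  58.  57.  61.  62.  75s  88s 101s 119s 121s 125s 101s
246  62.  67.  64.  65.  54.  52.  58.  57.  58.  55.  64.  69.  78s 102s 122s 133s 127s 110s  91s  76s  69.  62.
248  68.  59.  61.  63.  64.  63.  60.  58.  70.  91s 114s 137s 138s 137s 126s 103s  71s  89s  85s  61.  61.  64.
250  67.  66.  66.  62.  67.  75.  80.  64.  91s 136s 131s 119s  95s  77s  65.  60.  62. 103s 117s  76.  63.  66.
252  61.  77.  86s  86. 110. 124. 123.  73.  78s  85s  70.  67.  62.  59.  58.  55.  70.  98. 116s  81s  59.  58.
254  62. 116s 135s 103. 115. 126. 120.  88.  99s  95s  59.  56.  58.  57.  6
[... 1047 characters left out ...]
s 130s 151s 153s
274 147s 135s 133s 141s 117s 120s 122s 118s 127s 135s 131s 118s 126s 138s 132s 125s 143s 149s 134s 121s 129s 132s
276 148s 133s 143s 149s 128s 122s 113s 105s 119s 138s 154s 150s 125s 111s 121s 122s 139s 145s 132s 122s 119s 145s
278 122s 121s 147s 148s 133s 126s 103s 102s 125s 142s 155s 164s 142s 106s 106s 124s 140s 140s 155s 150s 150s 217s
280 104s 112s 142s 147s 133s 124s 108s 117s 140s 147s 154s 161s 156s 123s 104s 133s 154s 158s 186s 183s 193s 231s
282 105s 126s 139s 120s 111s 129s 134s 132s 135s 141s 148s 149s 158s 143s 125s 146s 175s 189s 220s 231s 221s 222s
284  99s 109s 115s  94s  95s 121s 147s 139s 118s 123s 141s 146s 147s 147s 148s 156s 179s 199s 232s 239s 229s 212s
```

```bash
python3 -m handwheel '[{"xyz":[0,0,1],"delta_rot":[0,0,0],"hand":1},{"xyz":[0,0,2],"delta_rot":[0,0,0],"hand":1},{"xyz":[0,0,3],"delta_rot":[0,0,0],"hand":1},{"xyz":[0,0,4],"delta_rot":[0,0,0],"hand":1},{"xyz":[0,0,5],"delta_rot":[0,0,0],"hand":1}]'; python3 -m handwheel '[{"xyz":[0,0,1],"delta_rot":[0,0,0],"hand":1},{"xyz":[0,0,2],"delta_rot":[0,0,0],"hand":1},{"xyz":[0,0,3],"delta_rot":[0,0,0],"hand":1},{"xyz":[0,0,3],"delta_rot":[0,0,0],"hand":1},{"xyz":[0,0,3],"delta_rot":[0,0,0],"hand":1}]'
```

```text
time_s: 7.28
position: [0.4561, 0.0308, -0.0156]
tcp_rot: [[0.559, 0.829, 0.0], [0.829, -0.559, -0.0], [0.0, 0.0, -1.0]]
force: [-0.4, 1.0, 0.6]
opening: 0.008
grasp_force: 0.0
time_s: 7.9
position: [0.456, 0.0308, -0.0186]
tcp_rot: [[0.559, 0.829, -0.0], [0.829, -0.559, 0.0], [-0.0, -0.0, -1.0]]
force: [-1.0, 0.4, 0.1]
opening: 0.004
grasp_force: 0.0
```

```bash
python3 -m handwheel '[{"xyz":[0,0,1],"delta_rot":[0,0,0],"hand":1},{"xyz":[0,0,2],"delta_rot":[0,0,0],"hand":1},{"xyz":[0,0,2],"delta_rot":[0,0,0],"hand":1},{"xyz":[0,0,3],"delta_rot":[0,0,0],"hand":1},{"xyz":[0,0,3],"delta_rot":[0,0,0],"hand":1}]'
python3 - <<'E'
from h import *
s=vision.capture("scene")[:,:,::-1];cv2.imwrite("pics/scene7.png",s)
st=bot.read_state();R=np.array(st["tcp_rot"]);p=np.array(st["position"]);print(p,st["force"])
for o in([0,0,.008],[0,0,-.02],[0,0,-.05]):print(proj("scene",p+R@o).round(1))
g=cv2.cvtColor(s,cv2.COLOR_BGR2HSV)
for r in range(252,282,2):print(r,' '.join(f"{g[r,c,2]:3d}{'s' if g[r,c,1]>60 else '.'}" for c in range(356,386,2)))
E
```

```text
time_s: 8.52
position: [0.456, 0.0308, -0.0216]
tcp_rot: [[0.559, 0.829, -0.0], [0.829, -0.559, 0.0], [-0.0, -0.0, -1.0]]
force: [0.3, 0.2, -0.3]
opening: 0.011
grasp_force: 0.0
[ 0.4560312   0.03078586 -0.02159023] [-0.02520077  0.13704744 -0.06485719]
[[367.5 278.5]]
[[368.5 271.1]]
[[369.7 262.9]]
252  60.  60.  62.  77s 113s 132s 140s 136s 125s 106s  80s  64s 103s  83s  65.
254  83.  78.  63.  97s 126s 111s  95s  76s  64.  63.  59.  70. 105s 108s  65.
256 114.  91.  64.  83s  74s  60.  57.  57.  57.  60.  56.  73. 104. 123s  71s
258 108.  82.  79. 116s 109s  62.  60.  57.  60.  60.  58.  71. 116s 110s  63s
260 100.  94. 101. 116s 124s  70.  57.  60.  56.  57.  57. 100s 156s 114s  85s
262  98. 103. 104. 112s 133s  72s  58.  53.  54.  56.  59. 123s 158s 152s 145s
264 103. 128s 138s 115s  97s  61.  54.  53.  49.  53.  68s 129s 143s 155s 176s
266 118s 131s 136s 117s  74s  49.  46s  46s  55.  49s 103s 150s 155s 147s 154s
268 115s 120s 134s 132s 108s  59s  46s  48.  51.  51. 122s 169s 168s 154s 146s
270 119s 122s 146s 153s 130s  75s  45s  49.  53.  55s 126s 163s 177s 163s 153s
272 116s 112s 132s 144s 128s  91s  56s  73s  98s 100s 116s 151s 171s 146s 132s
274 115s 118s 121s 131s 139s 133s 103s 107s 133s 133s 121s 145s 151s 135s 126s
276 123s 108s 101s 116s 140s 156s 149s 123s 117s 118s 127s 143s 139s 133s 123s
278 125s 105s 100s 123s 145s 156s 165s 147s 109s 105s 126s 138s 133s 140s 150s
280 126s 112s 122s 140s 145s 156s 161s 156s 122s 102s 135s 155s 150s 165s 182s
```

Still no bench contact. The image puts the tip about 3–8 mm above the bench, which is low enough for the heel, so I go 1 mm lower and push.

```bash
python3 -m handwheel '[{"xyz":[0,0,1],"delta_rot":[0,0,0],"hand":1},{"xyz":[6,0,1],"delta_rot":[0,0,0],"hand":1},{"xyz":[12,0,1],"delta_rot":[0,0,0],"hand":1},{"xyz":[18,0,1],"delta_rot":[0,0,0],"hand":1},{"xyz":[22,0,1],"delta_rot":[0,0,0],"hand":1}]'; python3 -m handwheel '[{"xyz":[4,0,0],"delta_rot":[0,0,0],"hand":1},{"xyz":[9,0,0],"delta_rot":[0,0,0],"hand":1},{"xyz":[14,0,0],"delta_rot":[0,0,0],"hand":1},{"xyz":[19,0,0],"delta_rot":[0,0,0],"hand":1},{"xyz":[23,0,0],"delta_rot":[0,0,0],"hand":1}]'
python3 - <<'E'
from h import *
m=vision.camera_model("wrist");im=vision.capture("wrist")[:,:,::-1];cv2.imwrite("pics/w8.png",im)
s=bot.read_state();R=np.array(s["tcp_rot"]);p=np.array(s["position"]);print(p,s["force"])
g=cv2.cvtColor(cv2.GaussianBlur(im,(0,0),1.5),cv2.COLOR_BGR2HSV)
mk=cv2.inRange(g,(0,0,70),(180,40,215));mk[225:]=0;mk[:40]=0;mk[:,:260]=0;mk[:,400:]=0
mk=cv2.morphologyEx(mk,cv2.MORPH_OPEN,np.ones((5,5)))
for r in range(50,225,8):
    c=np.where(mk[r])[0];print(r,(c.min(),c.max(),len(c)) if len(c) else None)
for x in(60,70,80,89.5):print(x,proj("wrist",p+R@[x/1000,0,p[2]],m))
E
```

```text
time_s: 9.2
position: [0.4687, 0.0495, -0.0225]
tcp_rot: [[0.558, 0.83, 0.0], [0.83, -0.558, -0.0], [0.0, 0.0, -1.0]]
force: [-0.3, 1.2, -0.2]
opening: 0.004
grasp_force: 0.0
time_s: 9.82
position: [0.4814, 0.0684, -0.0226]
tcp_rot: [[0.559, 0.829, -0.0], [0.829, -0.559, -0.0], [-0.0, -0.0, -1.0]]
force: [-1.0, -0.5, -0.0]
opening: 0.007
grasp_force: 0.3
[ 0.48184405  0.06860677 -0.0225221 ] [ 0.69014358  0.94353733 -0.437579  ]
50 (np.int64(262), np.int64(356), 61)
58 (np.int64(278), np.int64(353), 44)
66 (np.int64(299), np.int64(336), 38)
74 (np.int64(306), np.int64(353), 48)
82 (np.int64(276), np.int64(353), 78)
90 (np.int64(276), np.int64(353), 78)
98 (np.int64(277), np.int64(353), 77)
106 (np.int64(277), np.int64(353), 77)
114 (np.int64(277), np.int64(353), 77)
122 (np.int64(278), np.int64(353), 76)
130 (np.int64(277), np.int64(352), 76)
138 (np.int64(277), np.int64(352), 76)
146 (np.int64(277), np.int64(352), 76)
154 (np.int64(278), np.int64(352), 75)
162 (np.int64(278), np.int64(353), 76)
170 (np.int64(278), np.int64(352), 75)
178 (np.int64(278), np.int64(353), 76)
186 (np.int64(278), np.int64(353), 76)
194 (np.int64(278), np.int64(352), 75)
202 (np.int64(278), np.int64(351), 74)
210 (np.int64(278), np.int64(351), 74)
218 (np.int64(279), np.int64(351), 73)
60 [[316.3222023 135.1749769]]
70 [[316.31938311 115.9574266 ]]
80 [[316.31647601  96.14068977]]
89.5 [[316.31362906  76.73388571]]
```

The wedge is moving with the fingers: its thin end is at row 79, about 89 mm ahead, and centred. I carry on.

```bash
python3 -m handwheel '[{"xyz":[5,0,0],"delta_rot":[0,0,0],"hand":1},{"xyz":[10,0,0],"delta_rot":[0,0,0],"hand":1},{"xyz":[15,0,0],"delta_rot":[0,0,0],"hand":1},{"xyz":[20,0,0],"delta_rot":[0,0,0],"hand":1},{"xyz":[25,0,0],"delta_rot":[0,0,0],"hand":1}]'; python3 -m handwheel '[{"xyz":[2,0,0],"delta_rot":[0,0,0],"hand":1},{"xyz":[4,0,0],"delta_rot":[0,0,0],"hand":1},{"xyz":[6,0,0],"delta_rot":[0,0,0],"hand":1},{"xyz":[7,0,0],"delta_rot":[0,0,0],"hand":1},{"xyz":[8,0,0],"delta_rot":[0,0,0],"hand":1}]'
```

```text
time_s: 10.5
position: [0.4954, 0.0891, -0.0226]
tcp_rot: [[0.559, 0.829, -0.0], [0.829, -0.559, 0.0], [0.0, -0.0, -1.0]]
force: [0.0, -0.6, 0.6]
opening: 0.005
grasp_force: 0.1
time_s: 11.12
position: [0.4996, 0.0954, -0.0225]
tcp_rot: [[0.559, 0.829, -0.0], [0.829, -0.559, -0.0], [-0.0, -0.0, -1.0]]
force: [-0.9, 0.0, 0.8]
opening: 0.007
grasp_force: 0.3
```

```bash
python3 -m handwheel '[{"xyz":[1,0,0],"delta_rot":[0,0,0],"hand":1},{"xyz":[2,0,0],"delta_rot":[0,0,0],"hand":1},{"xyz":[3,0,0],"delta_rot":[0,0,0],"hand":1},{"xyz":[4,0,0],"delta_rot":[0,0,0],"hand":1},{"xyz":[4,0,0],"delta_rot":[0,0,0],"hand":1}]'; python3 -m handwheel '[{"xyz":[0.7,0,0],"delta_rot":[0,0,0],"hand":1},{"xyz":[1.4,0,0],"delta_rot":[0,0,0],"hand":1},{"xyz":[2,0,0],"delta_rot":[0,0,0],"hand":1},{"xyz":[2,0,0],"delta_rot":[0,0,0],"hand":1},{"xyz":[2,0,0],"delta_rot":[0,0,0],"hand":1}]'
```

```text
time_s: 11.75
position: [0.502, 0.0989, -0.0226]
tcp_rot: [[0.559, 0.829, 0.0], [0.829, -0.559, 0.0], [0.0, 0.0, -1.0]]
force: [-0.3, 0.3, 0.2]
opening: 0.006
grasp_force: 0.0
time_s: 12.38
position: [0.5031, 0.1005, -0.0225]
tcp_rot: [[0.559, 0.829, 0.0], [0.829, -0.559, 0.0], [0.0, 0.0, -1.0]]
force: [-0.3, 0.4, -0.7]
opening: 0.006
grasp_force: 0.0
```

```bash
python3 -m handwheel '[{"xyz":[0.7,0,0],"delta_rot":[0,0,0],"hand":1},{"xyz":[1.4,0,0],"delta_rot":[0,0,0],"hand":1},{"xyz":[2,0,0],"delta_rot":[0,0,0],"hand":1},{"xyz":[2,0,0],"delta_rot":[0,0,0],"hand":1},{"xyz":[2,0,0],"delta_rot":[0,0,0],"hand":1}]'; python3 -m handwheel '[{"xyz":[0.7,0,0],"delta_rot":[0,0,0],"hand":1},{"xyz":[1.4,0,0],"delta_rot":[0,0,0],"hand":1},{"xyz":[2,0,0],"delta_rot":[0,0,0],"hand":1},{"xyz":[2,0,0],"delta_rot":[0,0,0],"hand":1},{"xyz":[2,0,0],"delta_rot":[0,0,0],"hand":1}]' | grep -E "pos|force"
```

```text
time_s: 13.0
position: [0.5042, 0.1021, -0.0225]
tcp_rot: [[0.559, 0.829, 0.0], [0.829, -0.559, 0.0], [0.0, 0.0, -1.0]]
force: [-0.0, 0.2, -0.1]
opening: 0.007
grasp_force: 0.0
position: [0.5048, 0.1036, -0.0226]
force: [-1.3, -2.7, 1.9]
grasp_force: 1.6
```

Contact: 3 N. A little more.

```bash
python3 -m handwheel '[{"xyz":[0.5,0,0],"delta_rot":[0,0,0],"hand":1},{"xyz":[1,0,0],"delta_rot":[0,0,0],"hand":1},{"xyz":[1.5,0,0],"delta_rot":[0,0,0],"hand":1},{"xyz":[1.5,0,0],"delta_rot":[0,0,0],"hand":1},{"xyz":[1.5,0,0],"delta_rot":[0,0,0],"hand":1}]'| grep -E "pos|force"
```

```text
position: [0.5052, 0.1045, -0.0226]
force: [-4.1, -5.0, 3.0]
grasp_force: 3.1
```

```bash
python3 -m handwheel '[{"xyz":[0.5,0,0],"delta_rot":[0,0,0],"hand":1},{"xyz":[1,0,0],"delta_rot":[0,0,0],"hand":1},{"xyz":[1.5,0,0],"delta_rot":[0,0,0],"hand":1},{"xyz":[1.5,0,0],"delta_rot":[0,0,0],"hand":1},{"xyz":[1.5,0,0],"delta_rot":[0,0,0],"hand":1}]'| grep -E "pos|force"
python3 - <<'E'
from h import *
s=bot.read_state();R=np.array(s["tcp_rot"]);p=np.array(s["position"])
im=vision.capture("top")[:,:,::-1];cv2.imwrite("pics/top9.png",im)
# plate shift: compare left/back region with initial image
a=cv2.cvtColor(cv2.imread("pics/top0.png"),6)[125:200,240:325];b=cv2.cvtColor(im,6)[125:200,240:325]
print(cv2.phaseCorrelate(a.astype(float),b.astype(float)))
for st in([.5407,.158,0],[.5455,.158,0]):print((R.T@(np.array(st)-p)).round(4))
E
```

```text
position: [0.5052, 0.1052, -0.0226]
force: [-4.0, -8.3, 3.8]
grasp_force: 4.5
((-0.0016828533088997233, 0.7160289417528887), 0.5288350457583956)
[ 0.0636 -0.     -0.0228]
[ 0.0663  0.0039 -0.0228]
```

The push reached about 9 N and the plate has shifted under 2 mm, so the wedge is snug. I back off, lift, and go over the corner.

```bash
python3 -m handwheel '[{"xyz":[-5,0,0],"delta_rot":[0,0,0],"hand":1},{"xyz":[-30,0,0],"delta_rot":[0,0,0],"hand":1},{"xyz":[-30,0,-50],"delta_rot":[0,0,0],"hand":1},{"xyz":[-30,0,-95],"delta_rot":[0,0,0],"hand":1},{"xyz":[-10,0,-100],"delta_rot":[0,0,0],"hand":1}]'| grep -E "pos|force"; python3 -m handwheel '[{"xyz":[25,1,0],"delta_rot":[0,0,0],"hand":1},{"xyz":[50,2,0],"delta_rot":[0,0,0],"hand":1},{"xyz":[73,2,0],"delta_rot":[0,0,0],"hand":1},{"xyz":[73,2,15],"delta_rot":[0,0,0],"hand":1},{"xyz":[73,2,30],"delta_rot":[0,0,0],"hand":1}]'| grep -E "pos|force"
python3 - <<'E'
from h import *
s=bot.read_state();R=np.array(s["tcp_rot"]);p=np.array(s["position"])
print((R.T@(np.array([.543,.158,.031])-p)).round(4),s["force"])
E
```

```text
position: [0.504, 0.098, 0.0806]
force: [0.5, 0.1, -0.7]
grasp_force: 0.0
position: [0.5428, 0.1572, 0.0461]
force: [0.6, -0.1, 0.1]
grasp_force: 0.0
[ 0.0008 -0.0003  0.0151] [ 0.62832673 -0.12792485  0.07345561]
```

```bash
python3 -m handwheel '[{"xyz":[0,0,1],"delta_rot":[0,0,0],"hand":1},{"xyz":[0,0,3],"delta_rot":[0,0,0],"hand":1},{"xyz":[0,0,5],"delta_rot":[0,0,0],"hand":1},{"xyz":[0,0,7],"delta_rot":[0,0,0],"hand":1},{"xyz":[0,0,8],"delta_rot":[0,0,0],"hand":1}]'| grep -E "pos|force"; python3 -m handwheel '[{"xyz":[0,0,1],"delta_rot":[0,0,0],"hand":1},{"xyz":[0,0,2],"delta_rot":[0,0,0],"hand":1},{"xyz":[0,0,3],"delta_rot":[0,0,0],"hand":1},{"xyz":[0,0,4],"delta_rot":[0,0,0],"hand":1},{"xyz":[0,0,4],"delta_rot":[0,0,0],"hand":1}]'| grep -E "pos|force"
```

```text
position: [0.5439, 0.1573, 0.0395]
force: [-0.1, 0.1, -0.7]
grasp_force: 0.0
position: [0.5437, 0.1574, 0.0354]
force: [-0.2, 0.6, 1.1]
grasp_force: 0.0
```

```bash
python3 -m handwheel '[{"xyz":[0,0,1],"delta_rot":[0,0,0],"hand":1},{"xyz":[0,0,2],"delta_rot":[0,0,0],"hand":1},{"xyz":[0,0,2],"delta_rot":[0,0,0],"hand":1},{"xyz":[0,0,3],"delta_rot":[0,0,0],"hand":1},{"xyz":[0,0,3],"delta_rot":[0,0,0],"hand":1}]'| grep -E "pos|force"
```

```text
position: [0.5437, 0.1574, 0.0324]
force: [-0.6, 0.8, -0.4]
grasp_force: 0.0
```

```bash
python3 -m handwheel '[{"xyz":[0,0,1],"delta_rot":[0,0,0],"hand":1},{"xyz":[0,0,1],"delta_rot":[0,0,0],"hand":1},{"xyz":[0,0,2],"delta_rot":[0,0,0],"hand":1},{"xyz":[0,0,2],"delta_rot":[0,0,0],"hand":1},{"xyz":[0,0,2],"delta_rot":[0,0,0],"hand":1}]'| grep -E "pos|force"
```

```text
position: [0.5438, 0.1574, 0.0313]
force: [-1.0, -0.2, 5.4]
grasp_force: 2.8
```

```bash
python3 -m handwheel '[{"xyz":[0,0,0.7],"delta_rot":[0,0,0],"hand":1},{"xyz":[0,0,1.4],"delta_rot":[0,0,0],"hand":1},{"xyz":[0,0,1.7],"delta_rot":[0,0,0],"hand":1},{"xyz":[0,0,1.7],"delta_rot":[0,0,0],"hand":1},{"xyz":[0,0,1.7],"delta_rot":[0,0,0],"hand":1}]'| grep -E "pos|force"
```

```text
position: [0.5438, 0.1573, 0.0311]
force: [-4.1, -0.6, 15.2]
grasp_force: 7.9
```

The corner carries 15 N with a dip of only 0.2 mm. I hold briefly, then lift clear.

```bash
python3 -m handwheel '[{"xyz":[0,0,0],"delta_rot":[0,0,0],"hand":1},{"xyz":[0,0,0],"delta_rot":[0,0,0],"hand":1},{"xyz":[0,0,-3],"delta_rot":[0,0,0],"hand":1},{"xyz":[0,0,-40],"delta_rot":[0,0,0],"hand":1},{"xyz":[0,0,-80],"delta_rot":[0,0,0],"hand":1}]'| grep -E "pos|force"; python3 -m handwheel '[{"xyz":[-50,0,-20],"delta_rot":[0,0,0],"hand":1},{"xyz":[-100,0,-40],"delta_rot":[0,0,0],"hand":1},{"xyz":[-120,0,-60],"delta_rot":[0,0,0],"hand":1},{"xyz":[-120,0,-60],"delta_rot":[0,0,0],"hand":1},{"xyz":[-120,0,-60],"delta_rot":[0,0,0],"hand":1}]'| grep -E "pos|force"
python3 - <<'E'
from h import *
im=vision.capture("wrist")[:,:,::-1];cv2.imwrite("pics/w10.png",im)
E
```

```text
position: [0.5431, 0.1572, 0.1088]
force: [0.7, 0.4, -0.1]
grasp_force: 0.0
position: [0.4771, 0.0582, 0.1684]
force: [-0.9, -0.9, -0.6]
grasp_force: 0.0
```

View pics/w10.png

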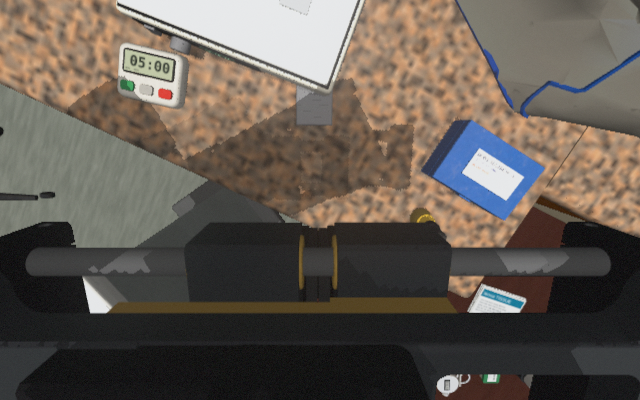

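The wedge sits under the front right corner with its heel at (313,124), and the timer, box and bottle are undisturbed. I hand in.

```bash
python3 -c "
from rig import workorder
print(workorder.hand_in())"
```

```text
the job is handed in; nothing more can be done
None
```

The wedge is snug under the bare stud (pushed to about 9 N), the corner held a 15 N press with only about 0.2 mm of dip, and the job is handed in, though the hand-in returned no verdict; the wedge already pointed at the stud, so I did not turn it.

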